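# Hang the cuvette basket on the folding drying peg

### The job

Swing the yellow folding peg of the white drying board fully out, so that it stands square to the board, then hang the filled cuvette basket (blue knob) on it by its handle loop so that it hangs there freely to drain. Leave the empty basket (orange knob) where it stands.

Things in the scene. Friction and masses are not known exactly. Their poses are not given: they have to be found in the camera images.
- peg (a joint): Angle of the yellow peg: 0 = folded flat along the white board (fixed, face 340 mm wide, top 170 mm up, 24 mm behind the folded bar's centreline), 1.571 = fully out at its stop, square to the board, pointing to the robot's side. Vertical hinge; opens clockwise seen from above. Starts at 0 to 0.25, about 1 N at the tip moves it, stays where left. A foot plate 8 mm high lies below.
- peg_tip (a point): Top of the yellow peg's upturned end. The peg is a level round bar, 10 mm thick, centreline 31 mm below this point and 165 mm above the bench; its end is an upright post 10 mm thick, rising 26 mm above the bar's top to this point. Turns with the peg: x points along the bar from hinge to tip, z up; the hinge axis is 110 mm back along -x. The board's top is 26 mm lower than this point.
- basket: Basket to hang, 0.2 kg: white tray 66 (x) x 80 (y) mm with clear cuvettes to 46 mm high; handle loop in the y-z plane over its middle, opening 68 mm wide, 46 to 118 mm high, crossbar 118 to 128 mm, on it a blue upright knob, 24 mm diameter, to 173 mm: grip here. Peg passes through along x, either way. Origin: centre of underside, on the bench; z up. Hung: underside 52 mm above bench.
- spare: The empty basket, same shape and size, without cuvettes and with an orange knob; origin at the centre of its underside. It is to be left alone.
Not all that is in view belongs to the job. What is shaped like the basket but pink, purple or turquoise is not meant.

How it is judged:
On the way, in this order (a step that is already met when the one before it is completed fails the run):
1. the peg is swung out, the basket not yet on it (value of joint peg above 1.31 rad and horizontal distance between basket and peg_tip above 0.11 m), for 0.1 s.
2. the basket hangs on the peg (value of joint peg above 1.31 rad and x of basket in the frame of peg_tip between -0.105 and -0.004 m and y of basket in the frame of peg_tip between -0.03 and 0.03 m and z of basket in the frame of peg_tip between -0.156 and -0.132 m), for 0.1 s.
At the end, for the whole second after the job is handed in: The peg is out to within 15 degrees of square to the board; the blue-knobbed basket hangs on it by its handle loop, between the hinge and the upturned end, within 20 degrees of upright, at rest (below 0.05 m/s); the orange-knobbed basket stands within 30 mm of where it was (all of step 2 and angle between basket's own z axis and vertical below 0.35 rad and linear speed of basket below 0.05 m/s and distance of spare from where it was at the start of the episode below 0.03 m); the robot touches nothing.
It fails at once if the empty basket is knocked more than 30 mm away or over (distance of spare from where it was at the start of the episode above 0.03 m or angle between spare's own z axis and vertical above 0.6 rad).
It also fails if it takes over 51 s, if anything falls off the work surface, if the arm or the gripper's body presses on something with over 40 N, if the wrist force passes 120 N, or if a joint passes its speed limit or range.

### The arm

A 6-joint arm with a two-finger parallel gripper is mounted at the origin on the work surface. World frame = base frame: x ahead of the robot, y to its left, z up, the work surface at z = 0. Lengths are in m, angles in rad, forces in N, time in s.
With the tool pointing down it reaches from about 0.35 to 0.85 m from the base axis. Payload 8.1 kg.
Tool frame: the origin (TCP) lies on the centre line of the jaws, within the pads' length; the fingertips stand robot.tip_extent ahead of it and the grasp point (between the pads) lies 11 mm behind it (robot.tip_extent is the distance from the TCP to the fingertips, in m); y points along the fingers, z is the direction in which the jaws open and shut, and the axes are right-handed (so a half turn about y gives the same grasp; the last joint's range is limited). The gripper opens to 93 mm and grips with 3 to 60 N. Pads are 15 mm wide; open, the fingers measure 128 mm over their backs; the gripper's body (75 mm by 188 mm) begins 65 mm behind the grasp point.
Start: joints at [1.184, 0.13, 1.488, -0, 1.523, -0.085], TCP at [0.178, 0.573, 0.227] pointing down, gripper open.
Joint ranges: [-2.96, 2.96], [-0.89, 2.26], [0.02, 2.5], [-1.34, 4.48], [0, 2.73], [-2.66, 2.66]. Speed limits (rad/s): [2.39, 2.39, 2.79, 3.14, 3.14, 3.14].

### API

Orientations are given as a rotation vector (axis times angle).
In Python, from plant import monitor, optics, robot gives the robot as it stands.
- The arm moves only by the shell command python3 -m inch 'ROWS' [OPENING] [FORCE]. ROWS is JSON, a list that holds one entry, the list of rows, each a list of 6 numbers: the shift along the tool's x, y, z in mm, then the turn, a rotation vector about the tool's x, y, z in rad. A call has 1 to 8 rows; each row shifts and turns the commanded pose from where the row before left it, along the tool's axes as they then stand; what a row does not reach is not made up. A row lasts 1/8 s, in which the tool goes at most 62.5 mm and 10.7 degrees, less where a joint would pass 70% of its speed; a pose out of reach is approached as far as the arm can. A call is refused whole if a number of a shift passes 62.5 or a number of a turn 0.188, either way. A call with a gripper value outside its range is refused whole. OPENING is the finger opening in mm, from 0 to 93, set as the call begins (- or left out, the last holds). The fingers move at their own pace and stop on an object; FORCE is the grip in N (left out, the last holds). Time passes only in rows, so rows that do not move let the fingers close. It gives the time, the measured TCP pose, the force and the opening at its end, in the units of the state.
- monitor.read_state(): the state, without advancing time (a new reading comes with each control period).
- optics.read_camera(name): name is "side" or "top"; returns a dict with "image" (400x640x3 uint8, blue, green, red), "fx", "fy", "cx", "cy" (pixels), "k1" (the pictures are not rectified: a ray, as slopes to the right and down, at radius r is drawn at 1 + k1 r^2 times it, then the intrinsics apply), "rvec" (rotation vector, rad) and "tvec" (3), from world to camera coordinates, as OpenCV has them. Camera axes: x right, y down, z forward; pixel columns grow to the right and rows downward; lengths in m; the calibration is good to about 2 mm. A picture is of the moment at which its call begins. There is no depth.
- robot.close_job(): hands the job in, once; it reports no verdict.
The state is a dict: "t": time; "q": joint angles; "dq": joint speeds; "joint_torque": joint torques, N m; "tool_pos": TCP position; "orientation": TCP orientation; "force": force on the tool from outside, world axes, zero at the start; "wrist_torque": the same for the moment, N m; "opening": finger opening in m.
Only numpy, scipy, OpenCV 4.12 (cv2) and the standard library are available. Lean on these libraries where they do the work, as an engineer would, in place of code of your own. Each camera call takes 0.05 s, during which the arm holds its last target.

## Working session

There is one attempt and no reset: what is moved stays moved. The work goes in short steps, Python scripts to look and compute and a shell command to move; the robot and the scene stay as the last step left them, time stands still between calls to the robot, and variables do not carry over. Pictures are saved under pics/ and viewed, and the job is handed in when it is done.

```bash
ls; mkdir -p pics
python3 - <<'E'
from plant import monitor, optics, robot
import cv2
print(monitor.read_state(), robot.tip_extent)
for n in("side","top"):
    c=optics.read_camera(n); cv2.imwrite(f"pics/{n}0.png",c["image"]); c.pop("image"); print(n,c)
E
```

```text
pics
{'t': 0.0, 'q': array([ 1.18361352e+00,  1.31163767e-01,  1.48922840e+00, -2.22721608e-06,
        1.52299859e+00, -8.53637072e-02]), 'dq': array([-0.0004786 , -0.00128169,  0.00045857,  0.00056727,  0.00038414,
       -0.00084831]), 'joint_torque': array([ 8.55295948e-04, -5.59843183e+01, -4.91758096e+01,  7.67940329e-02,
        3.55918903e-02, -1.24243884e-04]), 'tool_pos': array([0.17811069, 0.57239463, 0.22561382]), 'orientation': array([-1.55953602,  0.23727224, -0.23661228]), 'force': array([-0.27648032,  0.13623837,  0.36375155]), 'wrist_torque': array([ 0.06905129, -0.03813157, -0.03494731]), 'opening': 0.09289613121504796} 0.008
side {'fx': 391.32168044572103, 'fy': 391.32168044572103, 'cx': 316.28216721718326, 'cy': 197.24061248998436, 'k1': 0.029732410862979498, 'rvec': array([ 2.27048699, -0.07956971,  0.05805177]), 'tvec': array([-0.58308488,  0.08329161,  1.14150373])}
top {'fx': 396.59394664015724, 'fy': 396.59394664015724, 'cx': 323.44180070084303, 'cy': 197.07940844766188, 'k1': 0.016219499254729295, 'rvec': array([ 2.17794833, -2.19202989,  0.00919204]), 'tvec': array([-0.04013204,  0.56817214,  0.95631161])}
```

View pics/side0.png

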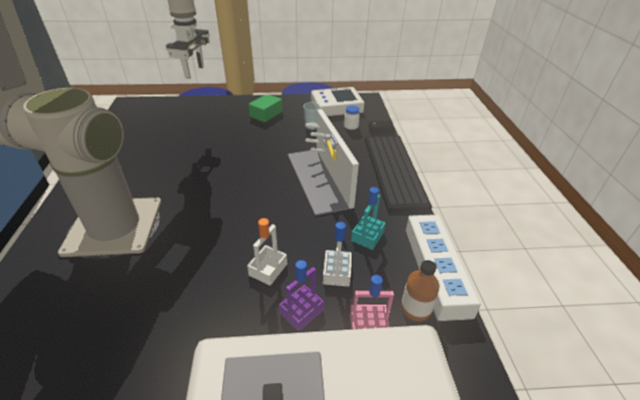

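View pics/top0.png

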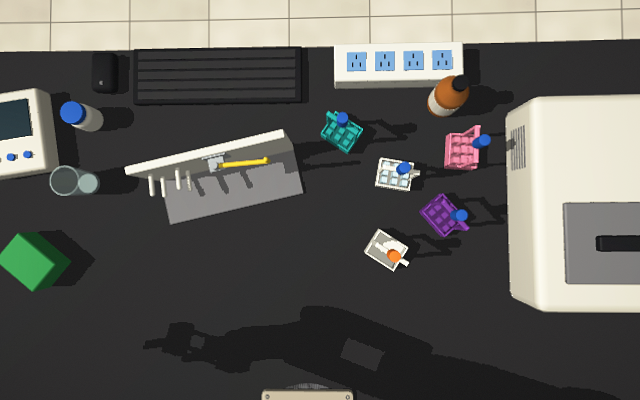

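Side view: white/blue-knob basket at about (338,262), white/orange at (266,262), and purple (301,300), pink (371,308) and turquoise (369,228) decoys. Top view: white/blue at (397,173), orange (388,250), and the yellow peg from (215,163) to (268,160). The white tray with cuvettes and a blue knob fits the basket, so I'll confirm it in enlarged crops.

```bash
cat > h.py <<'E'
import numpy as np, cv2
from plant import monitor, optics, robot
from scipy.spatial.transform import Rotation as R
def cam(n):
    c=optics.read_camera(n); c["K"]=np.array([[c["fx"],0,c["cx"]],[0,c["fy"],c["cy"]],[0,0,1]]); c["D"]=np.array([c["k1"],0,0,0,0.]); return c
def proj(c,P): return cv2.projectPoints(np.atleast_2d(np.array(P,float)),c["rvec"],c["tvec"],c["K"],c["D"])[0][:,0]
def ray(c,uv):
    n=cv2.undistortPoints(np.array([[uv]],float),c["K"],c["D"])[0,0]
    M=cv2.Rodrigues(c["rvec"])[0]; d=M.T@np.array([n[0],n[1],1]); return -M.T@c["tvec"],d/np.linalg.norm(d)
def atz(c,uv,z): o,d=ray(c,uv); return o+d*(z-o[2])/d[2]
def tri(l):
    A=0;b=0
    for c,uv in l:
        o,d=ray(c,uv); P=np.eye(3)-np.outer(d,d); A=A+P; b=b+P@o
    return np.linalg.solve(A,b)
def crop(c,x0,y0,w,h,s,fn,pts=None):
    im=cv2.resize(c["image"][y0:y0+h,x0:x0+w],None,fx=s,fy=s,interpolation=cv2.INTER_CUBIC)
    if pts is not None:
        for u,v in pts: cv2.circle(im,(int((u-x0+.5)*s),int((v-y0+.5)*s)),3,(255,0,255),-1)
    for x in range((x0+9)//10*10,x0+w,10): cv2.line(im,(int((x-x0)*s),0),(int((x-x0)*s),6 if x%50 else 16),(0,0,255),1)
    for y in range((y0+9)//10*10,y0+h,10): cv2.line(im,(0,int((y-y0)*s)),(6 if y%50 else 16,int((y-y0)*s)),(0,0,255),1)
    cv2.imwrite("pics/"+fn,im)
E
python3 - <<'E'
from h import *
c=cam("top"); crop(c,300,100,160,120,5,"t1.png"); crop(c,120,110,190,120,4,"t2.png")
s=cam("side"); crop(s,240,180,150,100,5,"s1.png"); crop(s,270,80,120,140,4,"s2.png")
E
```

```text
(no output)
```

View pics/t1.png

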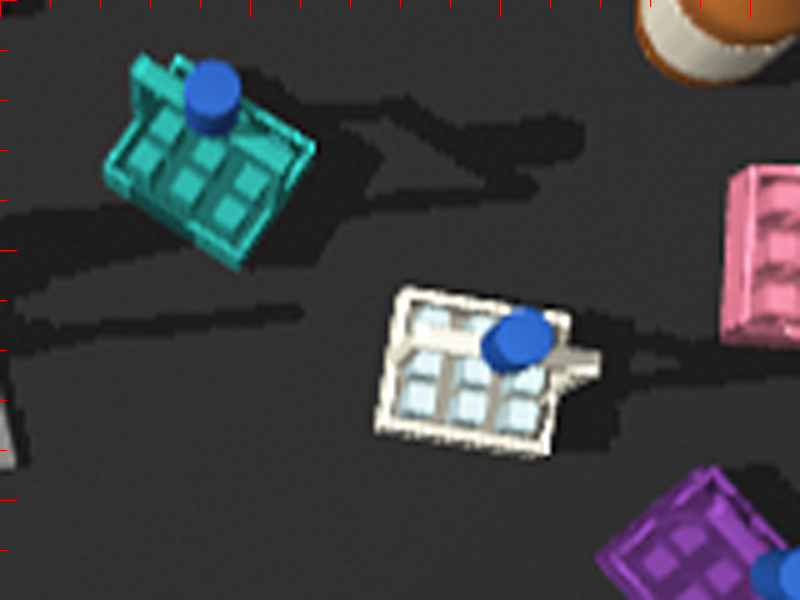

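View pics/t2.png

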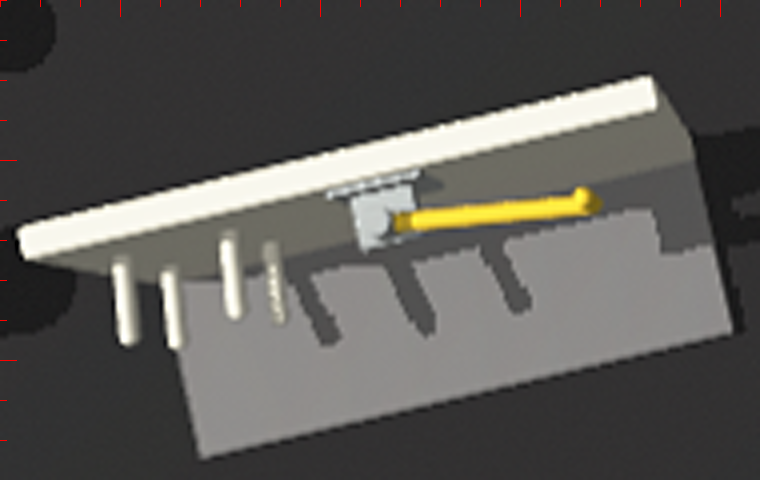

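View pics/s1.png

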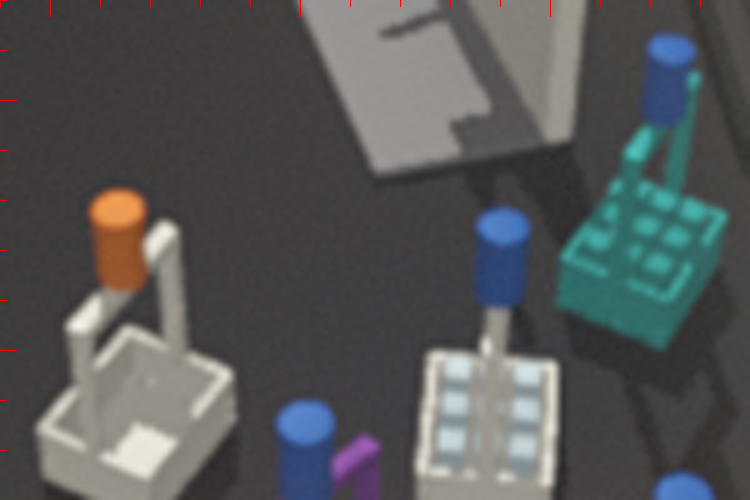

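View pics/s2.png

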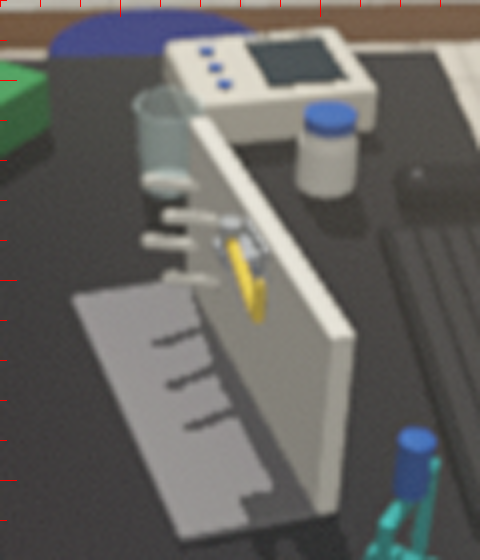

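Run:
```python
from h import *
c=cam("top"); s=cam("side")
print("cam top pos",ray(c,(320,200))[0],"side",ray(s,(320,200))[0])
k=tri([(c,(405.8,166.8)),(s,(340.6,225.0))]); print("knob",k, atz(c,(405.8,166.8),.173),atz(s,(340.6,225),.173))
print("orange",atz(c,(394.5,254.5),.173),atz(s,(263.7,221.7),.173))
print("teal",atz(c,(342.7,117),.173),"purple",atz(c,(461,215),.173),"pink",atz(c,(484.5,140),.173))
# tip: post top top-view, 
for z in(.165,.196): print(z,atz(c,(265.5,158.6),z))
print("tipside",atz(s,(334.5,149.5),.196))
print("bar root",atz(c,(219.5,165.5),.165))
# board top edges at z=.17
for uv in [(284,137.5),(125.5,174),(283,129.5),(125,167.5)]: print("board",atz(c,uv,.17))
# foot
for uv in [(303,193),(171,224)]: print("foot",atz(c,uv,.008))
for uv in [(151,196.5),(164,197),(179,189.5),(190,190)]: print("wpeg",atz(c,uv,.13))
# handle ends crossbar top 128
for uv in[(381,167.5),(419.5,173.5)]: print("bar",atz(c,uv,.128))
# tray corners rim
for uv in[(380.5,157.5),(414,163),(409.5,190.5),(375.5,186)]: print("rim",atz(c,uv,.03))
```

```text
cam top pos [ 0.52851553 -0.07481995  0.97674735] side [ 0.50599257 -0.86055876  0.80831082]
knob [ 0.62158459 -0.21548725  0.17521697] [ 0.6213347  -0.21583689  0.173     ] [ 0.62250131 -0.21319281  0.173     ]
orange [ 0.44510176 -0.19082235  0.173     ] [ 0.44422025 -0.19113171  0.173     ]
teal [ 0.72462016 -0.08928223  0.173     ] purple [ 0.52347937 -0.32394805  0.173     ] pink [ 0.67373714 -0.37333681  0.173     ]
0.165 [0.64204648 0.07058796 0.165     ]
0.196 [0.63771082 0.06503494 0.196     ]
tipside [0.63917195 0.06951573 0.196     ]
bar root [0.62860962 0.16628016 0.165     ]
board [0.68452235 0.031479   0.17      ]
board [0.61205863 0.36013315 0.17      ]
board [0.70110106 0.03350522 0.17      ]
board [0.62555349 0.36136022 0.17      ]
foot [0.57838114 0.00636842 0.008     ]
foot [0.50430703 0.33245452 0.008     ]
wpeg [0.566946  0.3253618 0.13     ]
wpeg [0.56566273 0.29701483 0.13      ]
wpeg [0.58164886 0.26449891 0.13      ]
wpeg [0.58038779 0.24054329 0.13      ]
bar [ 0.62555654 -0.17106987  0.128     ]
bar [ 0.61191949 -0.25248164  0.128     ]
rim [ 0.66073615 -0.18126457  0.03      ]
rim [ 0.6467252  -0.26040623  0.03      ]
rim [ 0.58129926 -0.2488596   0.03      ]
rim [ 0.59265608 -0.16863982  0.03      ]
```

The crops confirm it: the white tray with clear cuvettes and a blue knob, knob top at top (406,167) and side (341,225), is the basket. The spare (orange knob) is at top (394,254). The peg is open about 0.12 rad, with its hinge near (0.628, 0.177) and its tip near (0.638, 0.067). I'll cage the upturned post loosely above the board's top and swing it along the arc.

```bash
cat > plan.py <<'E'
from h import *
def go(p,zang,st=None):
    st=monitor.read_state(); M=R.from_rotvec(st["orientation"]).as_matrix()
    d=np.array(p)-st["tool_pos"]
    # desired: y=(0,0,-1), z=(cos,sin,0) up to half turn
    best=None
    for a in (zang,zang+np.pi):
        z=np.array([np.cos(a),np.sin(a),0]);y=np.array([0,0,-1.]);x=np.cross(y,z)
        T=np.column_stack([x,y,z]); rv=R.from_matrix(M.T@T).as_rotvec()
        if best is None or np.linalg.norm(rv)<np.linalg.norm(best): best=rv
    print("t",round(st["t"],2),"pos",st["tool_pos"].round(4),"F",st["force"].round(2),"op",st["opening"].round(4),"zang",np.degrees(np.arctan2(M[1,2],M[0,2])).round(1))
    print("shift mm",(M.T@d*1000).round(1),"turn",best.round(3)); return
E
python3 - <<'E'
from plan import *
M=R.from_rotvec(monitor.read_state()["orientation"]).as_matrix(); print(M.round(3))
h=np.array([.628,.1765]);n=np.array([-.9766,-.2151]);d=np.array([.2151,-.9766])
tip=np.array([.6385,.067]); b=tip-h; ang=np.arctan2(b[1],b[0]); print("bar ang",np.degrees(ang))
# tangential dir for opening (clockwise): ang-90
go([*tip,.26],ang-np.pi/2)
c=cam("top");s=cam("side")
u=b/np.linalg.norm(b)
P=[[*(h+u*x),.165] for x in(0.02,.06,.1)]+[[*(h+u*.11),z] for z in(.165,.196)]
P2=[[*(h+n*x),.165] for x in(0,.05,.11)]
crop(c,180,110,120,100,6,"t3.png",proj(c,P+P2)); crop(s,290,90,80,100,6,"s3.png",proj(s,P))
E
```

```text
[[ 0.955 -0.     0.297]
 [-0.297 -0.001  0.955]
 [-0.    -1.    -0.001]]
bar ang -84.52263127117115Traceback (most recent call last):
  File "<stdin>", line 6, in <module>
  File "plan.py", line 11, in go
    print("t",round(st["t"],2),"pos",st["tool_pos"].round(4),"F",st["force"].round(2),"op",st["opening"].round(4),"zang",np.degrees(np.arctan2(M[1,2],M[0,2])).round(1))
                                                                                           ^^^^^^^^^^^^^^^^^^^
AttributeError: 'float' object has no attribute 'round'
```

```bash
sed -i 's/st\["opening"\].round(4)/round(st["opening"],4)/' plan.py
python3 - <<'E'
from plan import *
h=np.array([.628,.1765]);n=np.array([-.9766,-.2151]);d=np.array([.2151,-.9766])
tip=np.array([.6385,.067]); b=tip-h; ang=np.arctan2(b[1],b[0])
go([*tip,.26],ang-np.pi/2)
c=cam("top");s=cam("side")
u=b/np.linalg.norm(b)
P=[[*(h+u*x),.165] for x in(0.02,.06,.1)]+[[*(h+u*.11),z] for z in(.165,.196)]
P2=[[*(h+n*x),.165] for x in(0,.05,.11)]
crop(c,180,110,120,100,6,"t3.png",proj(c,P+P2)); crop(s,290,90,80,100,6,"s3.png",proj(s,P))
E
```

```text
t 0.3 pos [0.1782 0.5727 0.2263] F [-0.17 -1.03  0.25] op 0.093 zang 72.7
shift mm [ 589.8  -33.6 -346.1] turn [1.000e-03 1.173e+00 0.000e+00]
```

View pics/t3.png

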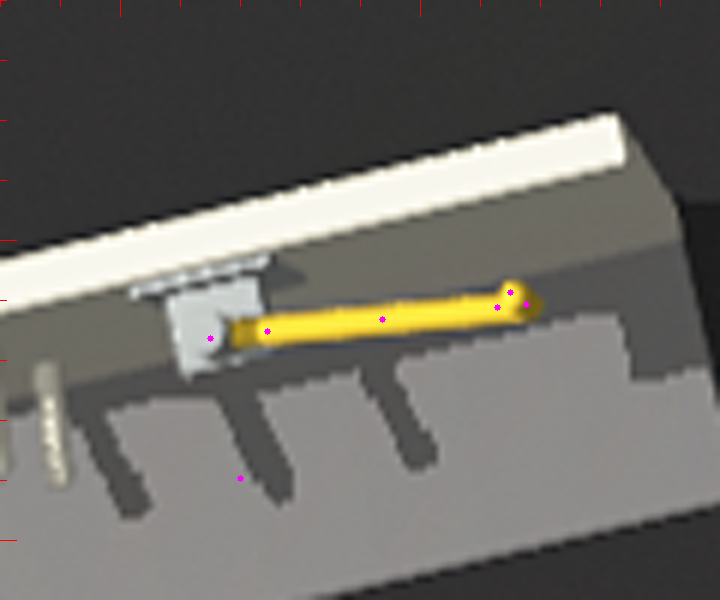

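View pics/s3.png

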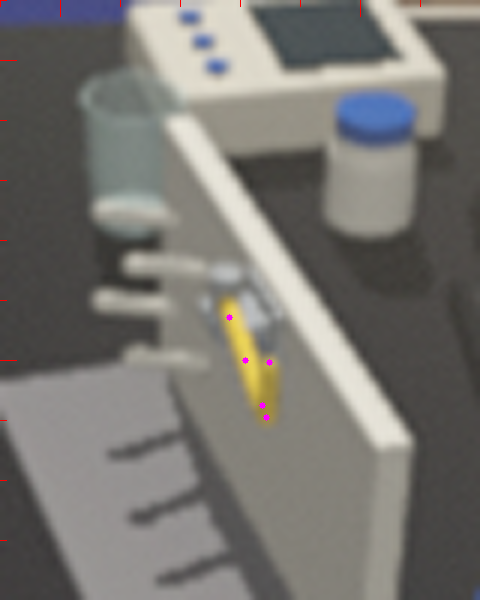

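The top view shows the model points lying on the hinge at crop (210,338), along the bar and on the post at (511,290). The fit is good.

```bash
python3 -m inch '[[[0,-35,0,0,0,0],[49,0,-29,0,0,0],[49,0,-29,0,0,0],[49,0,-29,0,0,0],[49,0,-29,0,0,0],[49,0,-29,0,0,0],[49,0,-29,0,0,0],[49,0,-29,0,0,0]]]' 28 20 && python3 -m inch '[[[49,0,-29,0,0,0],[49,0,-29,0,0,0],[49,0,-29,0,0,0],[49,0,-29,0,0,0],[49,0,-29,0,0,0],[0,0,0,0,0.17,0],[0,0,0,0,0.17,0],[0,0,0,0,0.17,0]]]' && python3 -m inch '[[[0,0,0,0,0.17,0],[0,0,0,0,0.17,0],[0,0,0,0,0.17,0],[0,0,0,0,0.153,0],[0,0,0,0,0,0]]]'
python3 - <<'E'
from plan import *
h=np.array([.628,.1765]);tip=np.array([.6385,.067]); b=tip-h; ang=np.arctan2(b[1],b[0])
go([*tip,.188],ang-np.pi/2)
s=cam("side"); crop(s,270,60,120,100,6,"s4.png");s=cam("top"); crop(s,180,80,140,110,5,"t4.png")
E
```

```text
t: 1.4
tool_pos: [0.4465, 0.2756, 0.2619]
orientation: [-1.557, 0.236, -0.237]
force: [0.9, -0.2, -0.9]
opening: 0.0284
t: 2.4
tool_pos: [0.6364, 0.0655, 0.2614]
orientation: [-1.475, 0.639, -0.639]
force: [-1.0, 0.1, -0.0]
opening: 0.0278
t: 3.02
tool_pos: [0.6363, 0.0658, 0.2616]
orientation: [-1.254, 1.137, -1.138]
force: [0.4, 0.1, 0.2]
opening: 0.0278
t 3.02 pos [0.6363 0.0658 0.2616] F [0.42 0.07 0.16] op 0.0278 zang 5.6
shift mm [-0.9 73.6  2.3] turn [0.    0.001 0.   ]
```

View pics/s4.png

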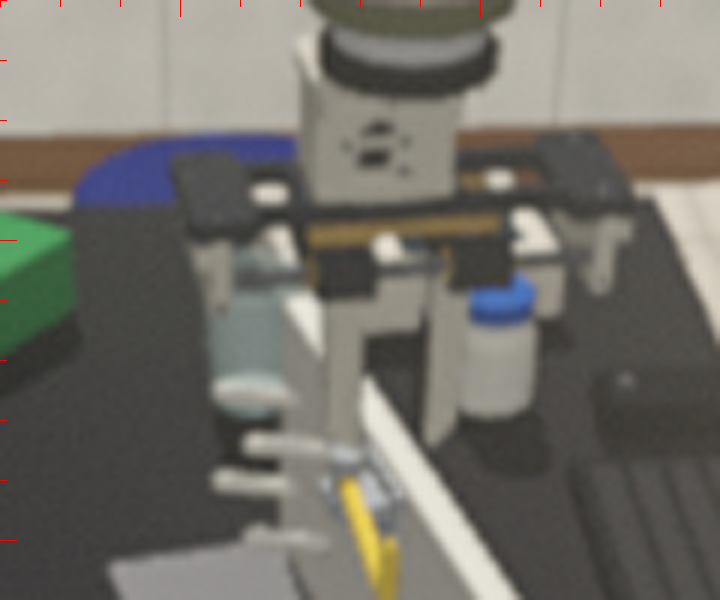

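View pics/t4.png

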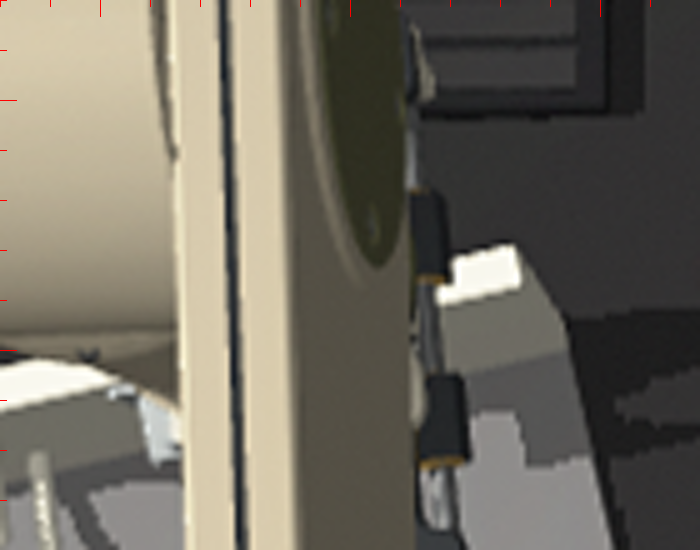

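Side view: the two fingers, at crop (345,440) and (435,440), straddle the post at (388,545) in line. I'll descend in two stages.

```bash
python3 -m inch '[[[-1,20,2,0,0,0],[0,20,0,0,0,0],[0,15,0,0,0,0],[0,10,0,0,0,0],[0,9,0,0,0,0],[0,0,0,0,0,0]]]'
python3 - <<'E'
from plan import *
s=cam("side"); crop(s,290,80,80,80,7,"s5.png")
h=np.array([.628,.1765])
st=monitor.read_state(); r=st["tool_pos"][:2]-h; print(st["tool_pos"],np.hypot(*r),np.degrees(np.arctan2(r[1],r[0])))
# arc steps
a0=np.radians(-84.5); N=10; a1=np.radians(-168.5); step=(a1-a0)/N
# chord in tool frame before turn: x,z
M=R.from_rotvec(st["orientation"]).as_matrix()
p=lambda a:np.array([*(h+.11*np.array([np.cos(a),np.sin(a)])),0])
print("step",step,"first chord",(M.T@(p(a0+step)-p(a0)))*1000,M.round(2))
E
```

```text
t: 3.88
tool_pos: [0.6378, 0.067, 0.1868]
orientation: [-1.254, 1.139, -1.138]
force: [0.5, 0.3, 1.0]
opening: 0.0279
[0.63821723 0.06703849 0.1876644 ] 0.10993731584228994 -84.6674155537204
step -0.1466076571675237 first chord [-1.18110504e+00  6.95673392e-04 -1.60690551e+01] [[ 0.1 -0.   1. ]
 [-1.  -0.   0.1]
 [ 0.  -1.  -0. ]]
```

View pics/s5.png

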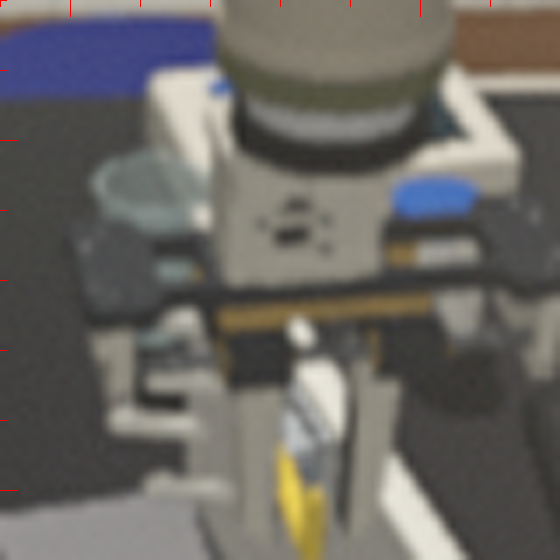

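The post is between the fingers. I'll narrow the cage and swing along the arc.

```bash
python3 -m inch '[[[0,0,0,0,0,0],[0,0,0,0,0,0],[-1.2,0,-16.2,0,0.148,0],[-1.2,0,-16.2,0,0.148,0],[-1.2,0,-16.2,0,0.148,0],[-1.2,0,-16.2,0,0.148,0],[-1.2,0,-16.2,0,0.148,0]]]' 16 10
python3 - <<'E'
from plan import *
h=np.array([.628,.1765])
st=monitor.read_state(); r=st["tool_pos"][:2]-h; print(st["tool_pos"],np.hypot(*r),np.degrees(np.arctan2(r[1],r[0])),st["force"].round(1))
s=cam("side"); crop(s,270,80,110,90,6,"s6.png")
E
```

```text
t: 4.8
tool_pos: [0.5618, 0.0885, 0.1883]
orientation: [-0.827, 1.668, -1.67]
force: [2.2, 0.5, -0.7]
opening: 0.0162
[0.56176151 0.08854244 0.18828987] 0.110109354678757 -126.98242911836446 [ 2.2  0.5 -0.7]
```

View pics/s6.png

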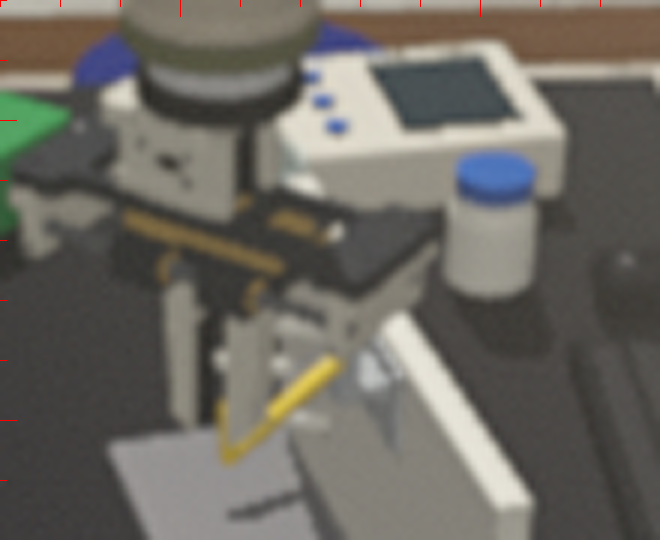

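The peg is following the fingers, with its bar at crop (335,365) to (230,460). I'll finish the swing.

```bash
python3 -m inch '[[[-1.2,0,-16.2,0,0.148,0],[-1.2,0,-16.2,0,0.148,0],[-1.2,0,-16.2,0,0.148,0],[-1.2,0,-16.2,0,0.148,0],[-1.2,0,-14,0,0.13,0],[0,0,-2,0,0,0],[0,0,0,0,0,0]]]'
python3 - <<'E'
from plan import *
h=np.array([.628,.1765])
st=monitor.read_state(); r=st["tool_pos"][:2]-h; print(st["tool_pos"],np.hypot(*r),np.degrees(np.arctan2(r[1],r[0])),st["force"].round(1))
s=cam("side"); crop(s,270,80,110,90,6,"s7.png")
E
```

```text
t: 5.72
tool_pos: [0.5204, 0.1551, 0.188]
orientation: [-0.221, 2.11, -2.112]
force: [-0.4, -4.4, 1.5]
opening: 0.0163
[0.52039201 0.15507952 0.188046  ] 0.10971925862963817 -168.74184802489168 [-0.4 -4.4  1.5]
```

View pics/s7.png

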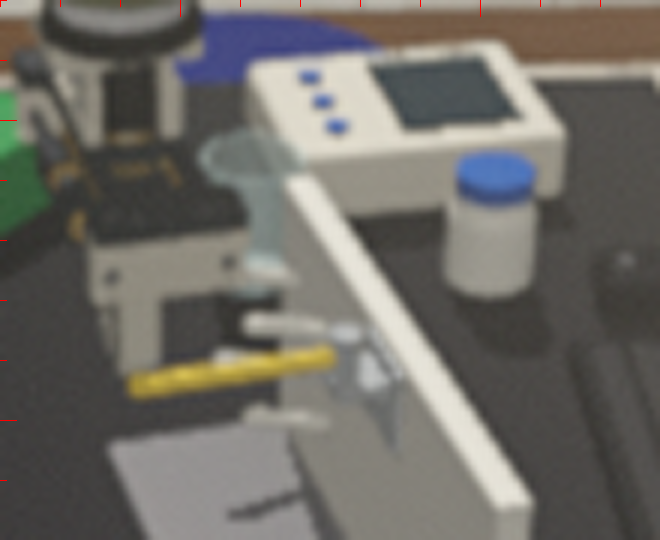

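```bash
python3 -m inch '[[[0,0,-2,0,0,0],[0,0,0,0,0,0],[0,0,4,0,0,0],[0,-20,0,0,0,0],[0,-30,0,0,0,0],[0,-40,0,0,0,0],[0,0,0,0,0,0]]]' 30
python3 - <<'E'
from plan import *
# pregrasp above basket knob; handle direction 80.5deg
go([.6215,-.2153,.30],np.radians(80.5))
s=cam("side"); crop(s,270,80,110,90,6,"s8.png")
E
```

```text
t: 6.65
tool_pos: [0.5227, 0.1544, 0.2836]
orientation: [-0.208, 2.111, -2.109]
force: [1.5, 0.2, 0.1]
opening: 0.0301
t 6.65 pos [0.5227 0.1544 0.2836] F [1.51 0.17 0.1 ] op 0.0301 zang -78.3
shift mm [-21.7 -16.2 382. ] turn [ 0.002  0.371 -0.009]
```

View pics/s8.png

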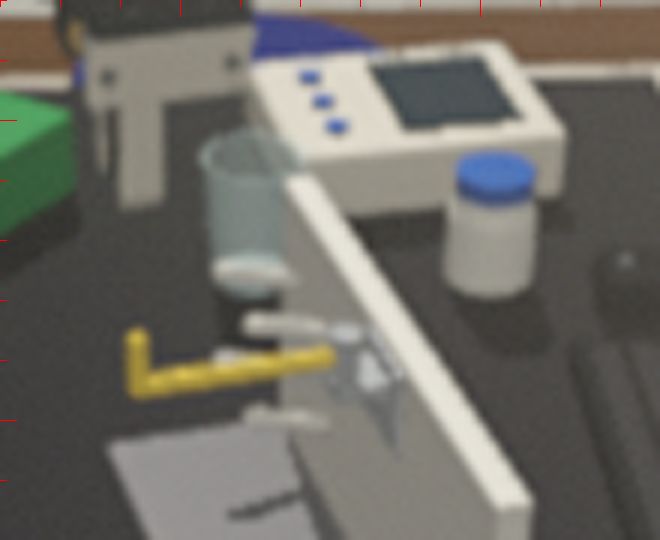

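The peg stands out free, with its post at crop (138,365). Now to the basket's knob.

```bash
python3 -m inch '[[[-3,-2,54,0,0,0],[-3,-2,55,0,0,0],[-3,-2,55,0,0,0],[-3,-2,55,0,0,0],[-3,-2,55,0,0,0],[-3,-2,55,0,0,0],[-3,-4,53,0,0.12,0],[0,0,0,0,0.12,0]]]' 60; python3 -m inch '[[[0,0,0,0,0.13,0],[0,0,0,0,0,0],[0,0,0,0,0,0]]]'
python3 - <<'E'
from plan import *
go([.6215,-.2145,.144],np.radians(80.5))
c=cam("top");s=cam("side"); crop(s,250,90,180,180,3,"s9.png"); crop(c,120,90,320,170,2.5,"t9.png")
h=np.array([.628,.1765]);n=np.array([-.9766,-.2151])
E
```

```text
t: 7.7
tool_pos: [0.6181, -0.2197, 0.2917]
orientation: [-0.045, -2.198, 2.198]
force: [0.6, 0.4, -0.7]
opening: 0.06
t: 8.07
tool_pos: [0.6185, -0.2156, 0.2932]
orientation: [-0.173, -2.137, 2.136]
force: [-0.5, -0.4, -0.1]
opening: 0.0598
t 8.07 pos [ 0.6185 -0.2156  0.2932] F [-0.46 -0.39 -0.1 ] op 0.0598 zang -99.3
shift mm [ -2.9 149.2  -1.5] turn [0.    0.004 0.001]
```

View pics/s9.png

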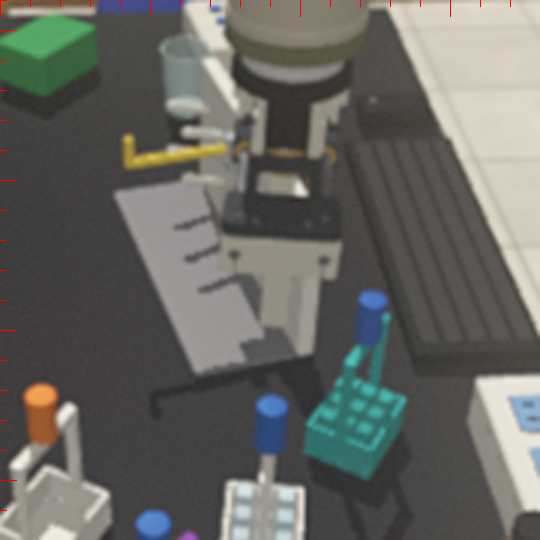

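View pics/t9.png

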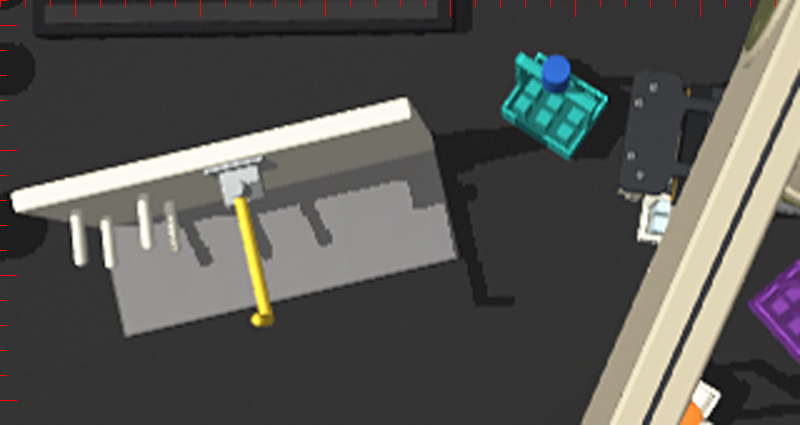

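The peg stands square to the board in both views. In the top view it runs from crop (240,198) to (263,320). Now I'll descend onto the knob.

```bash
python3 -m inch '[[[-3,30,-1.5,0,0,0],[0,35,0,0,0,0],[0,30,0,0,0,0],[0,25,0,0,0,0],[0,18,0,0,0,0],[0,10,0,0,0,0],[0,0,0,0,0,0]]]'
python3 - <<'E'
from plan import *
go([.6215,-.2145,.144],np.radians(80.5))
c=cam("top");print("tip?",atz(c,(223.5,217.5),.196)); s=cam("side"); crop(s,290,180,110,100,6,"s10.png")
E
```

```text
t: 9.05
tool_pos: [0.6217, -0.2147, 0.1453]
orientation: [-0.176, -2.135, 2.135]
force: [-0.5, -0.7, 0.7]
opening: 0.0603
t 9.05 pos [ 0.6217 -0.2147  0.1453] F [-0.52 -0.66  0.68] op 0.0603 zang -99.4
shift mm [ 0.2  1.3 -0.2] turn [0.    0.001 0.001]
tip? [0.5212695  0.14859712 0.196     ]
```

View pics/s10.png

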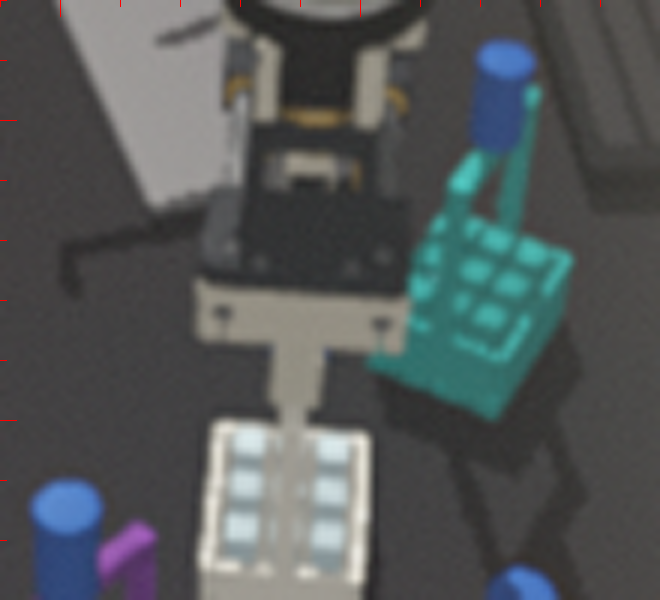

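The knob is hidden exactly behind the front finger, at crop (300,370), so it's centred. I'll grip and lift a little.

```bash
python3 -m inch '[[[0,0,0,0,0,0],[0,0,0,0,0,0],[0,0,0,0,0,0],[0,0,0,0,0,0],[0,-10,0,0,0,0],[0,-20,0,0,0,0],[0,0,0,0,0,0]]]' 15 35
python3 - <<'E'
from plan import *
go([.6215,-.2145,.144+.098],np.radians(80.5))
s=cam("side"); crop(s,290,160,110,100,6,"s11.png")
E
```

```text
t: 10.02
tool_pos: [0.6236, -0.2156, 0.1793]
orientation: [-0.182, -2.136, 2.139]
force: [0.9, -1.2, -2.2]
opening: 0.0236
t 10.03 pos [ 0.6236 -0.2156  0.1793] F [ 0.87 -1.15 -2.21] op 0.0236 zang -99.5
shift mm [  1.9 -62.8  -0.7] turn [-0.001  0.001 -0.005]
```

View pics/s11.png

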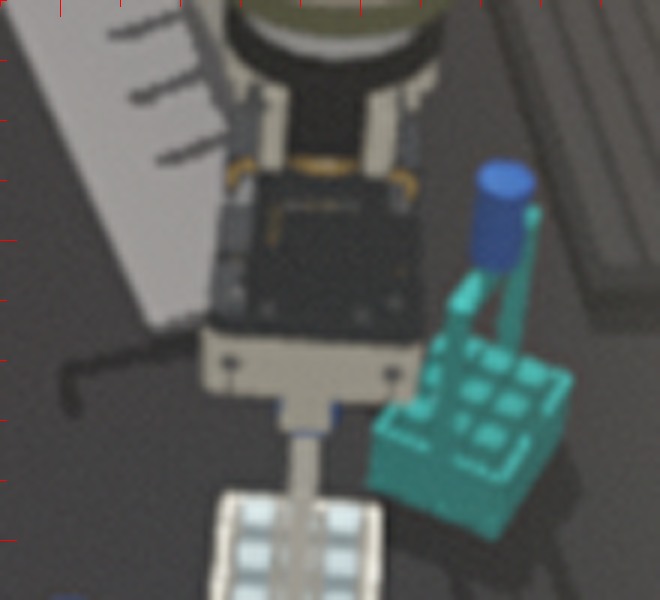

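```bash
python3 -m inch '[[[0,-20,0,0,0,0],[0,-25,0,0,0,0],[0,-18,0,0,0,0],[15,0,-20,0,0,0],[28,0,-35,0,0,0],[30,0,-38,0,0,0],[32,0,-40,0,0,0],[32,0,-40,0,0,0]]]'; python3 -m inch '[[[32,0,-40,0,0,0],[27,0,-35,0,0,0],[18,0,-23,0,0,0],[9,0,-12,0,0,0],[0,0,0,0,-0.13,0],[0,0,0,0,-0.13,0],[0,0,0,0,-0.122,0],[0,0,0,0,0,0]]]'
python3 - <<'E'
from plan import *
h=np.array([.628,.1765]);n=np.array([-.9766,-.2151]); tip=np.array([.5208,.1515]);
p=tip+.075*n; print("pre",p)
go([*p,.242],np.radians(-77.6))
c=cam("top"); s=cam("side"); crop(s,220,60,150,130,5,"s12.png");crop(c,180,130,160,120,5,"t12.png")
E
```

```text
t: 11.08
tool_pos: [0.5144, -0.0204, 0.2393]
orientation: [-0.178, -2.136, 2.135]
force: [-0.1, 0.2, -1.0]
opening: 0.0237
t: 12.08
tool_pos: [0.4488, 0.1005, 0.2389]
orientation: [-0.228, 2.107, -2.108]
force: [-0.5, 0.1, -1.6]
opening: 0.0235
pre [0.447555  0.1353675]
t 12.07 pos [0.4488 0.1005 0.2389] F [-0.51  0.11 -1.6 ] op 0.0235 zang -77.7
shift mm [ -6.2  -3.1 -34.3] turn [-0.    -0.001 -0.   ]
```

View pics/s12.png

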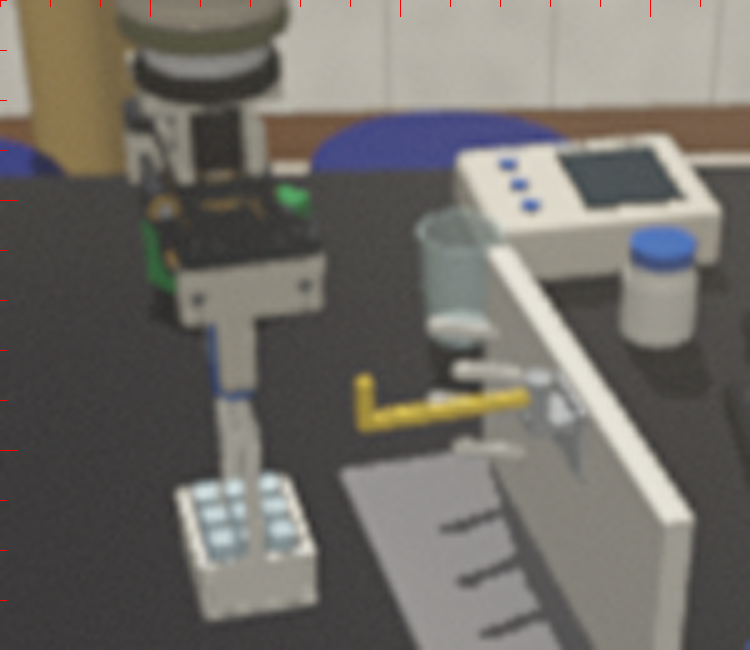

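View pics/t12.png

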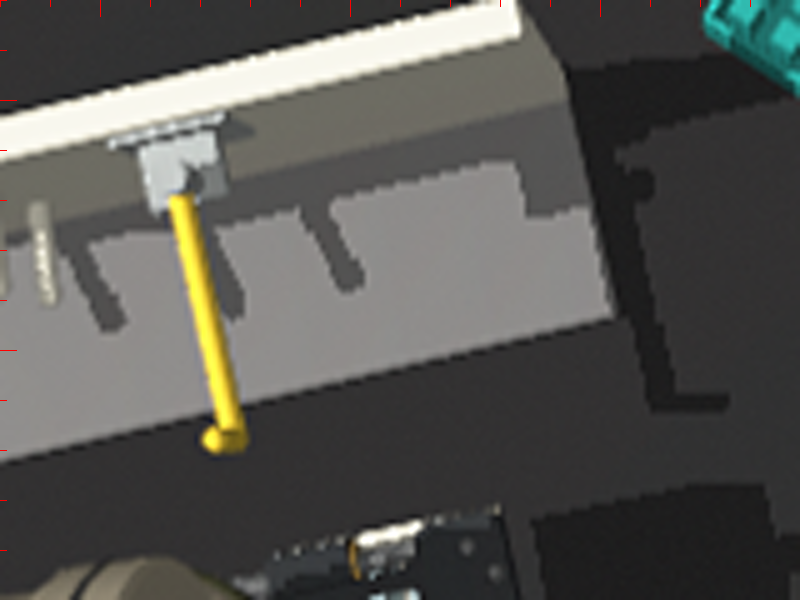

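The basket hangs upright, and its tray is parallel to the peg and in front of the post, which is at side crop (365,400). I'll line up, advance past the post, then look before lowering.

```bash
python3 -m inch '[[[-3,-2,-17,0,0,0],[-3,-1,-17,0,0,0],[0,0,0,0,0,0],[-10,0,0,0,0,0],[-18,0,0,0,0,0],[-18,0,0,0,0,0],[-10,0,0,0,0,0],[0,0,0,0,0,0]]]'
python3 - <<'E'
from plan import *
n=np.array([-.9766,-.2151]); tip=np.array([.521,.150]);
go([*(tip-.05*n),.242],np.radians(-77.6))
c=cam("top"); s=cam("side"); crop(s,220,60,150,130,5,"s13.png");crop(c,180,130,160,120,5,"t13.png")
E
```

```text
t: 13.18
tool_pos: [0.5021, 0.1473, 0.2413]
orientation: [-0.23, 2.107, -2.108]
force: [-0.5, 0.0, -2.9]
opening: 0.0234
t 13.18 pos [0.5021 0.1473 0.2413] F [-0.54  0.03 -2.9 ] op 0.0234 zang -77.6
shift mm [-69.1  -0.8   1.4] turn [-0.    -0.     0.001]
```

View pics/s13.png

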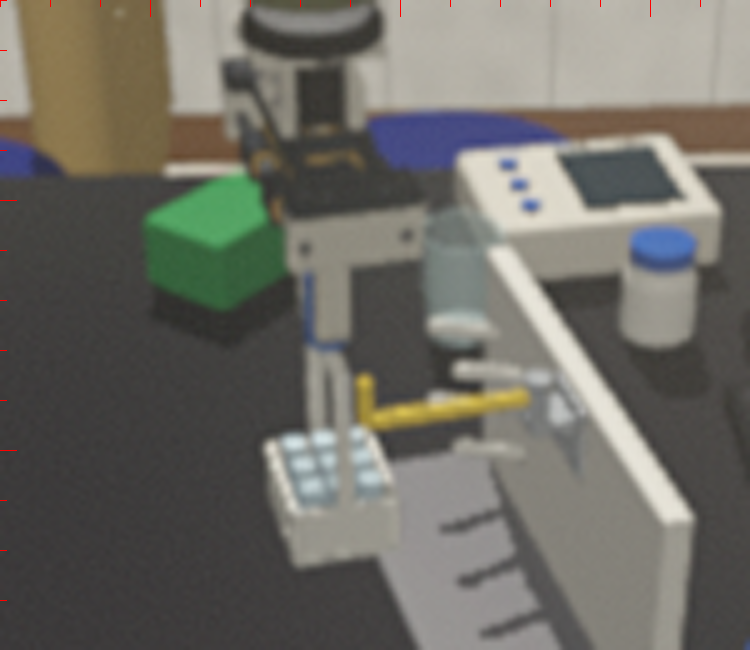

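The loop's uprights, at crop (318,390) and (343,420), sit either side of the post's line. The crossbar, at row 345, is above the post's top at 378. I'll advance.

```bash
python3 -m inch '[[[-10,0,0,0,0,0],[-15,0,1,0,0,0],[-18,0,0,0,0,0],[-16,0,0,0,0,0],[-10,0,0,0,0,0],[0,0,0,0,0,0],[0,0,0,0,0,0]]]'
python3 - <<'E'
from plan import *
n=np.array([-.9766,-.2151]); tip=np.array([.521,.150]);
go([*(tip-.05*n),.197],np.radians(-77.6))
c=cam("top"); s=cam("side"); crop(s,260,80,120,110,6,"s14.png");crop(c,180,130,160,120,5,"t14.png")
E
```

```text
t: 14.15
tool_pos: [0.569, 0.1613, 0.2416]
orientation: [-0.23, 2.107, -2.107]
force: [0.2, 0.2, -2.6]
opening: 0.0237
t 14.15 pos [0.569  0.1613 0.2416] F [ 0.21  0.18 -2.58] op 0.0237 zang -77.6
shift mm [-0.7 44.6  0.8] turn [0. 0. 0.]
```

View pics/s14.png

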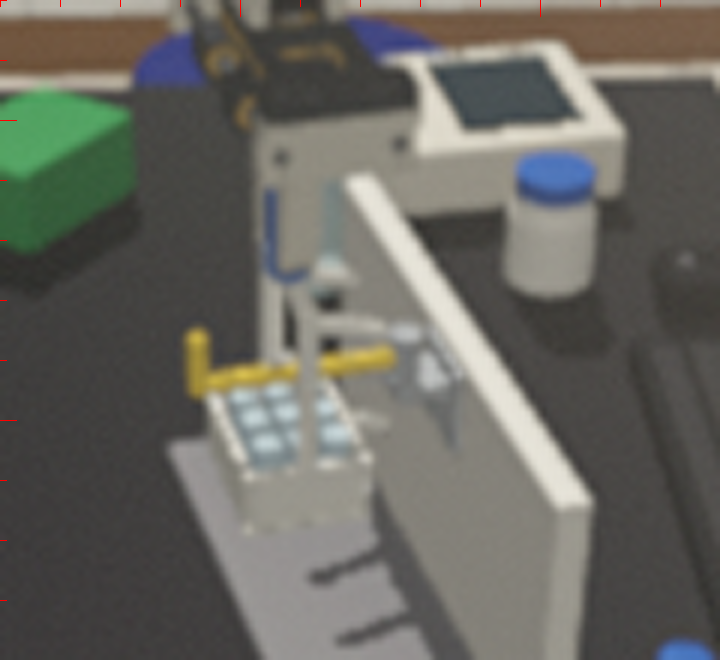

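View pics/t14.png

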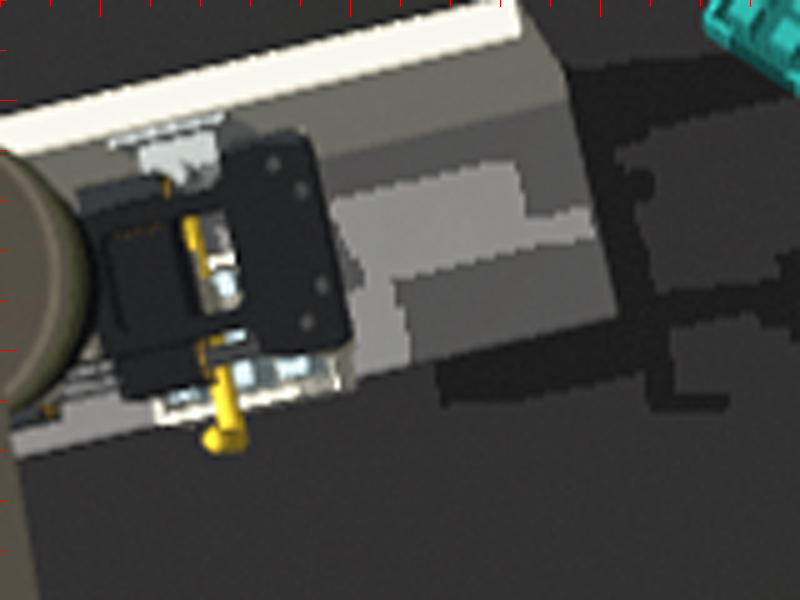

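The peg runs through the loop: in the side crop the bar is visible either side of the upright at (305,370). I'll lower it slowly.

```bash
python3 -m inch '[[[0,10,0,0,0,0],[0,15,0,0,0,0],[0,10,0,0,0,0],[0,4,0,0,0,0],[0,0,0,0,0,0]]]';python3 -m inch '[[[0,3,0,0,0,0],[0,2,0,0,0,0],[0,0,0,0,0,0]]]'
python3 - <<'E'
from plan import *
st=monitor.read_state();print(st["tool_pos"],st["force"])
s=cam("side"); crop(s,260,80,120,110,6,"s15.png")
E
```

```text
t: 14.88
tool_pos: [0.5691, 0.1613, 0.2022]
orientation: [-0.23, 2.107, -2.107]
force: [-0.2, -0.6, -2.3]
opening: 0.0233
t: 15.25
tool_pos: [0.5693, 0.1614, 0.1976]
orientation: [-0.229, 2.107, -2.107]
force: [-0.4, -0.6, -2.1]
opening: 0.0235
[0.56928666 0.16135585 0.19758528] [-0.3571111  -0.56840363 -2.14234051]
```

View pics/s15.png

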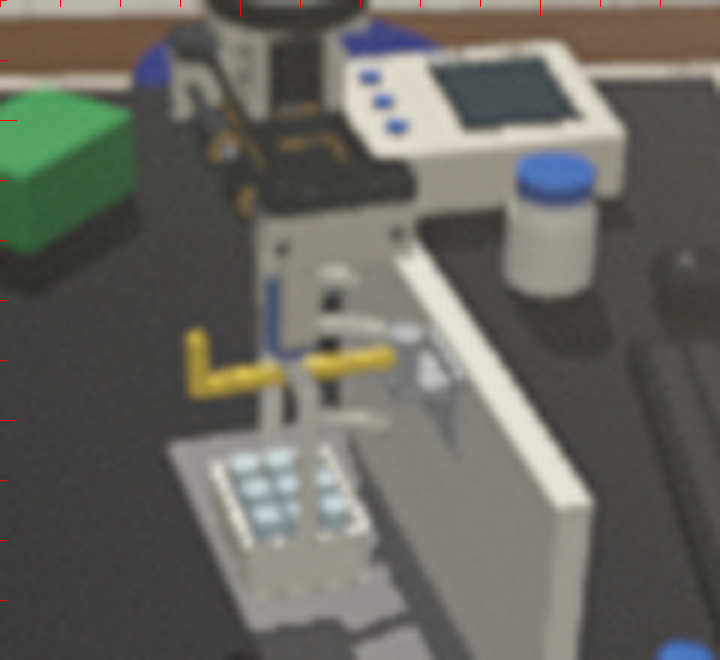

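Not seated yet: the wrist still carries about 2.1 N. I'll continue in millimetres.

```bash
for i in 1 2; do python3 -m inch '[[[0,1,0,0,0,0],[0,0,0,0,0,0]]]' | grep -E "pos|force"; done; python3 -m inch '[[[0,0.8,0,0,0,0],[0,0,0,0,0,0]]]' | grep -E "pos|force"
```

```text
tool_pos: [0.5695, 0.1614, 0.1971]
force: [0.9, -0.5, -0.0]
tool_pos: [0.5696, 0.1614, 0.1968]
force: [-3.1, -0.4, 4.8]
tool_pos: [0.5697, 0.1615, 0.1967]
force: [-4.4, -1.6, 8.5]
```

Seated: the load went to zero and then reversed. I'll ease off and open.

```bash
python3 -m inch '[[[0,-1.8,0,0,0,0],[0,0,0,0,0,0]]]'; python3 -m inch '[[[0,0,0,0,0,0],[0,0,0,0,0,0],[0,0,0,0,0,0],[0,0,0,0,0,0]]]' 50;  python3 - <<'E'
from plan import *
s=cam("side"); crop(s,260,80,120,110,6,"s16.png")
E
```

```text
t: 16.3
tool_pos: [0.5695, 0.1614, 0.197]
orientation: [-0.229, 2.107, -2.107]
force: [-1.3, 0.9, 2.7]
opening: 0.0232
t: 16.8
tool_pos: [0.5693, 0.1613, 0.1965]
orientation: [-0.229, 2.107, -2.107]
force: [-0.6, -0.0, -0.3]
opening: 0.0498
```

View pics/s16.png

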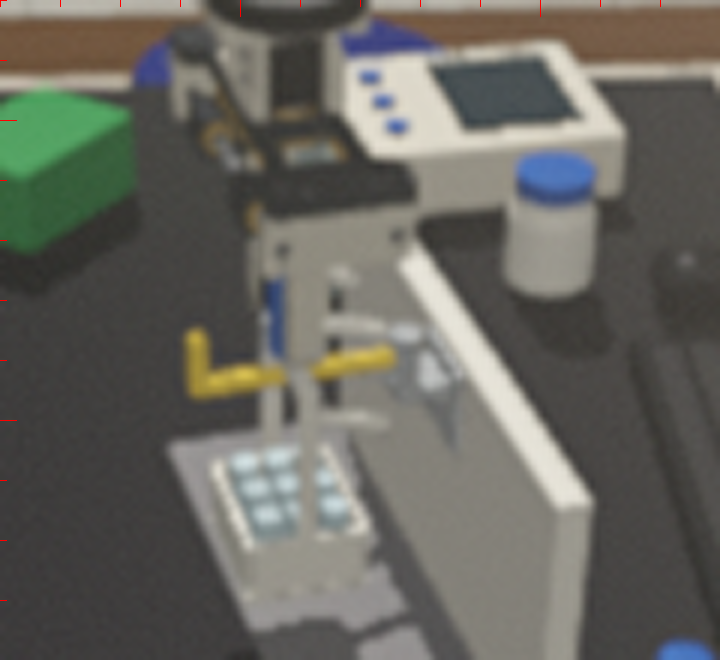

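The basket holds still on the peg with the fingers open. I'll retreat straight up and back, then check.

```bash
python3 -m inch '[[[0,-8,0,0,0,0],[0,-15,0,0,0,0],[0,-25,0,0,0,0],[0,-30,0,0,0,0],[0,-30,0,0,0,0],[30,0,0,0,0,0],[50,0,0,0,0,0],[40,0,0,0,0,0]]]';  python3 -m inch '[[[20,-10,0,0,0,0],[0,0,0,0,0,0],[0,0,0,0,0,0],[0,0,0,0,0,0]]]'
python3 - <<'E'
from h import *
s=cam("side"); c=cam("top"); crop(s,230,60,150,130,5,"s17.png"); crop(c,170,110,240,160,3,"t17.png")
E
```

```text
t: 17.85
tool_pos: [0.451, 0.1353, 0.3061]
orientation: [-0.227, 2.106, -2.106]
force: [-0.4, -0.4, 1.0]
opening: 0.0498
t: 18.35
tool_pos: [0.433, 0.1313, 0.3143]
orientation: [-0.23, 2.107, -2.107]
force: [-0.1, 0.5, 0.2]
opening: 0.0502
```

View pics/s17.png

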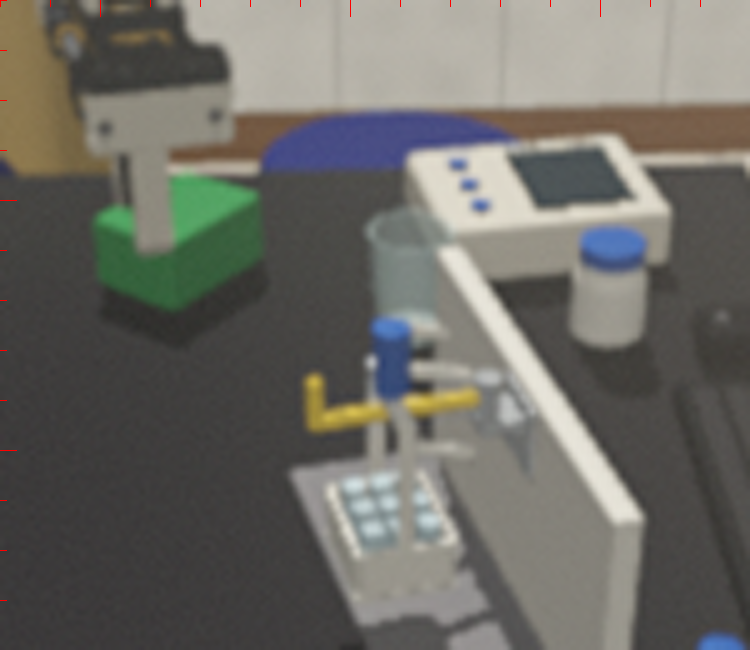

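View pics/t17.png

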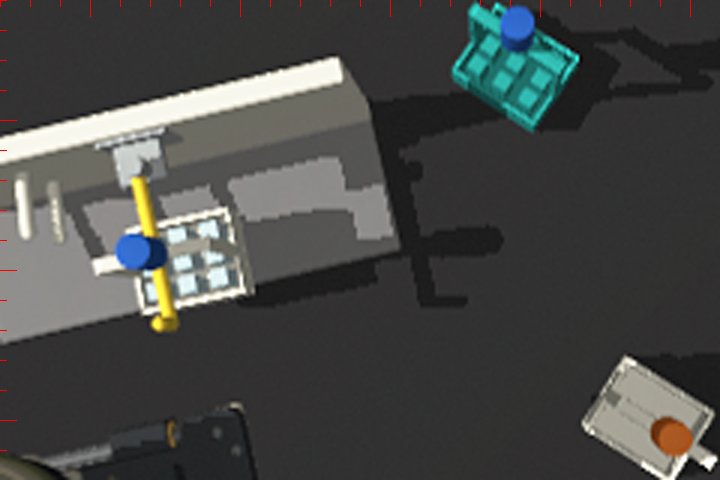

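The basket hangs on the bar between hinge and post, upright. The orange basket is untouched at top crop (650,420). One numeric check before I hand in.

Run:
```python
from h import *
c=cam("top");s=cam("side")
k=tri([(c,(213.8,193.2)),(s,(308.2,125.4))]);print("knob",k)
# tray rim corners in top crop -> at z=.052+.03
r=[atz(c,(170+u/3,110+v/3),.082) for u,v in((230,212),(250,292),(142,312),(126,232))];m=np.mean(r,0);print("tray ctr",m)
v=k-np.array([m[0],m[1],.082]);print("tilt deg",np.degrees(np.arccos(v[2]/np.linalg.norm(v))))
tip=np.array([.521,.150]);e=-np.array([-.9766,-.2151]);b=m[:2]-tip
print("from tip x",-b@e,"y",b@np.array([-e[1],e[0]]))
print("orange",atz(c,(394.5,254.5),.173))
crop(s,240,190,60,60,8,"s18.png")
i0=cv2.imread("pics/side0.png")[205:290,240:285].astype(float);print("spare diff",abs(i0-s["image"][205:290,240:285]).mean())
c2=cam("side");print("motion diff",abs(c2["image"][120:185,285:330].astype(float)-s["image"][120:185,285:330]).mean())
```

```text
knob [0.56898529 0.15946798 0.22406307]
tray ctr [0.565937   0.16124394 0.082     ]
tilt deg 1.4225531382738865
from tip x -0.0463040492739054 y 0.0013148797293901
orange [ 0.44510176 -0.19082235  0.173     ]
spare diff 7.174030501089325
motion diff 0.9752706552706553
```

```bash
python3 -c "
from plant import robot
print(robot.close_job())"
```

```text
the job is handed in; nothing more can be done
None
```

I swung the yellow peg out to its stop and hung the filled basket (white tray, blue knob) on it by its handle loop. I then let go, backed the arm off and handed the job in at about 18.5 s of the 51 s allowed. No verdict was reported.

The last checks before handing in:

- **Peg:** it stands square to the board in both camera views, by eye rather than by a final angle measurement. The fingers that swung it stopped at about 88.8° of 90°, pressing with about 4 N on what I took to be the stop.
- **Basket position:** it hangs about 46 mm in from the tip and about 1 mm off the bar's line. The knob top measured 0.224 m high, against 0.225 m expected.
- **Basket at rest:** it tilts about 1.4° and two successive pictures showed no motion.
- **Gripper:** it was clear of everything, with near-zero wrist force.
- **Empty basket (orange knob):** in the last top picture the orange knob is within about 1 pixel (2–3 mm) of where it started.
- **One check that disagreed:** a crude side-view difference over the orange basket gave 7 grey levels. I put that down to changed shadows, but I saved the close-up side crop and did not view it. The "orange" coordinate that script printed just repeats my starting pixel and is not a new measurement.

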